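# Send the workshop's suction to the scroll saw

### The arm

A 6-joint arm with a two-finger parallel gripper is mounted at the origin on the work surface. World frame = base frame: x ahead of the robot, y to its left, z up, the work surface at z = 0. Lengths are in m, angles in rad, forces in N, time in s.
With the tool pointing down it reaches from about 0.275 to 0.75 m from the base axis. Payload 10.2 kg.
Tool frame: the origin (TCP) lies midway between the tips of the shut fingers; the grasp point (between the pads) lies 19 mm behind it (env.hold_point_z is the distance from the TCP to the grasp point, in m); z points along the fingers, y is the line along which they close (so a half turn about z gives the same grasp; the last joint's range is limited). The gripper opens to 85 mm and grips with 20 to 120 N. Pads are 22 mm wide; open, the fingers measure 114 mm over their backs; the gripper's body (76 mm by 85 mm) begins 54 mm behind the grasp point. The pads swing forward as they close: fully open they stand 13 mm farther back than shut.
Start: joints at [-1.437, 0.313, 1.498, -0, 1.331, -0.223], TCP at [0.183, -0.492, 0.231] pointing down, gripper open.
Joint ranges: [-2.94, 2.94], [-0.97, 2.17], [0.19, 2.56], [-1.23, 4.37], [0.02, 3.11], [-2.88, 2.88]. Speed limits (rad/s): [2.39, 2.39, 3.01, 3.14, 3.14, 3.14].

### API

Orientations are given as a unit quaternion [x, y, z, w].
In Python, from bench import env, kinematics, monitor, eyes, job gives the robot as it stands. The module is installed in compiled form; this text tells all that it offers. Calls block until the motion is done:
- env.reach(position, orientation): joint-space move of the TCP to a pose.
- env.movel(position, velocity=0.15, frame=None, guard=None): straight line of the TCP; frame=None keeps the orientation; velocity is the mean speed in m/s. With guard (N) it stops when the force on the tool has changed by that much, and returns True; else False.
- env.set_joints(angles): joint-space move.
- env.release() and env.close_gripper(effort=None): open the fingers fully, or close them until they stop; effort is the grip in N (None keeps the last).
- env.hold(seconds).
- kinematics.ik(position, orientation): joint angles nearest the present ones, or None.
- monitor.sense(): the state.
- eyes.grab_frame(name): name is "scene" or "top" or "wrist"; returns a dict with "frame" (384x512x3 uint8, red, green, blue), "mtx" (3x3 intrinsics, pixels), "view" (4x4, takes a point from world to camera coordinates). Camera axes: x right, y down, z forward; pixel columns grow to the right and rows downward; lengths in m; the calibration is good to about 2 mm. A picture is of the moment at which its call begins. There is no depth.
A pose or a line that the arm cannot do raises env.MotionError and nothing moves.
- job.hand_in(): hands the job in; it is judged then, once.
The state is a dict: "clock": time; "joints": joint angles; "qvel": joint speeds; "joint_efforts": joint torques, N m; "position": TCP position; "ee_rot": TCP orientation; "contact_force": force on the tool from outside, world axes, zero at the start; "ft_torque": the same for the moment, N m; "finger_gap": opening from 0.0 (shut) to 1.0 (fully open); "gripper_force": force on a finger pad.
Only numpy, scipy, OpenCV 4.12 (cv2) and the standard library are available. Lean on these libraries where they do the work, as an engineer would, in place of code of your own. Each camera call takes 0.05 s, during which the arm holds its last target. There are 200 camera calls.

### The job

Give the scroll saw all the suction: fit the loose damper handle on its flat-sided shaft on the duct, flat to flat and fully home against the collar, then turn it fully open so that the lever lies in line with the duct. Also push the slide of the blast gate on the same duct fully shut. Leave the handle on its shaft and the other things on the bench where they are.

Things in the scene. Friction and masses are not known exactly. Their poses are not given: they have to be found in the camera images.
- damper (a joint): Damper shaft angle, rad. 0: closed, the shaft's flat (and so the handle's lever) points down the slope, square across the duct, to the robot's side. Grows to its stop at 1.571: fully open, lever in line with the duct, pointing left (+y). Turns clockwise as seen looking down on the shaft's free end; needs 0.2 N m and stays where it is left. Starts at 0 to 0.35.
- shaft_seat (a point): Foot of the damper shaft: centre of the 42 mm steel collar face on which the handle's hub must rest, about 170 mm over the bench, on the upper front of a 100 mm galvanised duct along the back of the bench. The frame turns with the shaft: z runs out along the shaft, which leans 35 deg from vertical to the robot's side; x points out of the shaft's one flat. A 100 mm plate lies 15 mm below the seat.
- shaft_tip (a point): Free end of the damper shaft, 40 mm out from shaft_seat. The shaft is steel, 20 mm in diameter, with one flat 4 mm from its axis all along it (14 mm across the flat); the last 5 mm taper by 3.5 mm. Axes as shaft_seat. With the handle fully home it stands 4 mm out of the hub.
- handle_hub (a point): Loose damper handle, about 0.25 kg: centre of its steel hub, on the bore's axis, half-way up. Hub 40 mm long (x), 36 wide (y), 36 high (z), with a D-shaped bore right through along z: 22 mm diameter, flat 4.9 mm from the axis on the +x side. It lies right side up on the bench. Fully home, its bottom rests on the collar: this point 18 mm out from shaft_seat; about 0.2 rad of play; held by its weight.
- handle_grip (a point): Middle of the handle's black round grip, 26 mm in diameter and 85 mm long, 122 mm out from the bore's axis along the handle's +x; a steel bar 22 mm wide and 10 mm thick (8 to 18 mm over the hub's bottom) joins it to the hub. The lever ends 165 mm from the bore's axis; at the start it points to the robot's side. On the shaft it points the way the shaft's flat faces.
- gate (a joint): How far the blast gate's slide plate is drawn out, m: 0 shut (at its stop), 0.10 fully open. Starts 0.045 to 0.085 open; moves with about 4 N and stays where it is left.
- gate_lip (a point): Blast gate: a cast frame 150 mm square round the same duct, 270 mm right of the damper, its top 180 mm over the bench. A 5 mm upright plate slides in it, drawn out to the robot's side. This point: centre of the outer face of the plate's bent lip, 60 mm wide (y), 90 mm tall, 105 mm over the bench. x points square across the duct, the way to push it shut. Shut, the lip's face stands 45 mm before the frame.
- glue_mid (a point): Bystander: a yellow glue bottle standing upright, 60 mm across, 170 mm tall; this point is its middle, half-way up.
- blank_mid (a point): Bystander: a blue-taped stack of thin boards with a paper pattern on top, 100 x 90 x 25 mm; this point is its middle, half-way up.
- wax_mid (a point): Bystander: a round steel tin, 84 mm across, 50 mm tall; this point is its middle, half-way up.
- sander_mid (a point): Bystander: a cork sanding block, 105 x 62 x 32 mm, lying between damper and gate in front of the duct; this point is its middle, half-way up.
- square_mid (a point): Bystander: a try square, wooden stock 120 mm long and 18 mm thick, steel blade 150 mm long; this point lies between its two legs, 9 mm up.
- driver_mid (a point): Bystander: a screwdriver, 200 mm long; this point is its middle, half-way up.
- mug_mid (a point): Bystander: a white mug, 82 mm across, 92 mm tall; this point is its middle, half-way up.
Mind the look-alikes: they are no part of the job. Leave any pink look-alike of the part that bears handle_hub alone.

How it is judged:
On the way, in this order (a step that is already met when the one before it is completed fails the run):
1. The handle is fully home on the damper shaft while the damper is still closed or nearly so (less than 45 deg open) (z of handle_hub in the frame of shaft_seat between 0.014 and 0.022 m and x of handle_hub in the frame of shaft_seat between -0.005 and 0.005 m and y of handle_hub in the frame of shaft_seat between -0.005 and 0.005 m and angle between the z axis of handle_hub and the z axis of shaft_seat, either way round below 0.15 rad and value of joint damper below 0.785 rad), for 0.2 s.
2. The damper is turned open with the handle on it (z of handle_hub in the frame of shaft_seat between 0.014 and 0.022 m and x of handle_hub in the frame of shaft_seat between -0.005 and 0.005 m and y of handle_hub in the frame of shaft_seat between -0.005 and 0.005 m and angle between the z axis of handle_hub and the z axis of shaft_seat, either way round below 0.15 rad and value of joint damper above 1.3 rad), for 0.2 s.
At the end, for the whole second after the job is handed in: The handle is home on the shaft (hub within 4 mm of the collar along the shaft, within 5 mm of its axis, not more than 0.15 rad askew) and released, the damper is at least 1.30 rad (75 deg) open, the blast gate is shut to within 6 mm, and all is at rest (all of step 2 and value of joint gate below 0.006 m and velocity of joint damper between -0.05 and 0.05 rad/s and velocity of joint gate between -0.02 and 0.02 m/s and linear speed of handle below 0.02 m/s); the robot touches nothing.
It fails at once if One of the seven bystanders (glue bottle, taped stack, tin, sanding block, try square, screwdriver, mug) is shifted by more than 40 mm (distance of any of glue_mid, blank_mid, wax_mid, sander_mid, square_mid, driver_mid, mug_mid from where it was at the start of the episode above 0.04 m).
It also fails if it takes over 67 s, if anything falls off the work surface, if the arm or the gripper's body presses on something with over 40 N, if the wrist force passes 120 N, or if a joint passes its speed limit or range.

## Working session

There is one attempt and no reset: what is moved stays moved. The work goes in short steps, each a Python script; the robot and the scene stay as the last script left them, time stands still between calls to the robot, and variables do not carry over. Pictures are saved under pics/ and viewed, at most 10 in all, crops included, and the job is handed in when it is done.

```bash
mkdir -p pics; cat > h.py <<'E'
from bench import env, kinematics, monitor, eyes, job
import numpy as np, cv2
from scipy.spatial.transform import Rotation as R
def grab(n,save=None):
    d=eyes.grab_frame(n)
    if save: cv2.imwrite('pics/'+save,cv2.cvtColor(d['frame'],cv2.COLOR_RGB2BGR))
    return d
def ray(d,u,v):
    V=d['view'];K=d['mtx'];r=V[:3,:3].T@np.linalg.solve(K,[u,v,1.]);c=-V[:3,:3].T@V[:3,3];return c,r/np.linalg.norm(r)
def onz(d,u,v,z):
    c,r=ray(d,u,v);return c+r*(z-c[2])/r[2]
def proj(d,p):
    q=d['view'][:3,:3]@np.array(p)+d['view'][:3,3];q=d['mtx']@q;return q[:2]/q[2]
def tri(d1,p1,d2,p2):
    A=np.zeros((3,3));b=np.zeros(3)
    for d,p in((d1,p1),(d2,p2)):
        c,r=ray(d,*p);P=np.eye(3)-np.outer(r,r);A+=P;b+=P@c
    return np.linalg.solve(A,b)
E
python3 - <<'E'
from h import *
import pickle
a=grab('scene');b=grab('top');pickle.dump((a,b),open('f.pkl','wb'))
im=[cv2.cvtColor(x['frame'],cv2.COLOR_RGB2BGR) for x in (a,b)]
for n,i in zip(('scene1.png','top1.png'),im): cv2.imwrite('pics/'+n,cv2.resize(i,(800,600),interpolation=cv2.INTER_CUBIC))
for x in(a,b): print(ray(x,256,192),x['mtx'][0,0])
E
```

```text
(array([ 1.12440312, -0.75034224,  0.83013452]), array([-0.50359262,  0.65289588, -0.56579276])) 373.34749119049553
(array([0.34263893, 0.02172269, 1.32398193]), array([ 0.1175527 , -0.04371002, -0.99210423])) 395.6977421501381
```

View pics/scene1.png

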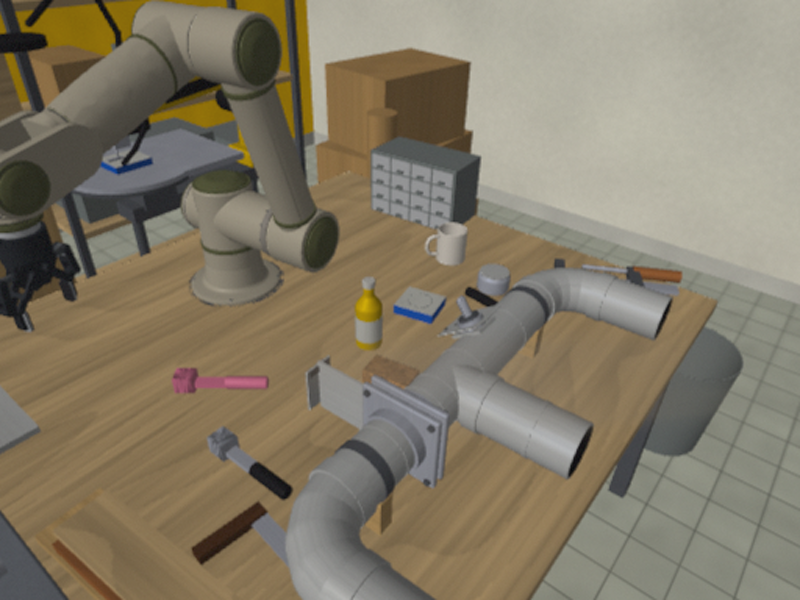

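View pics/top1.png

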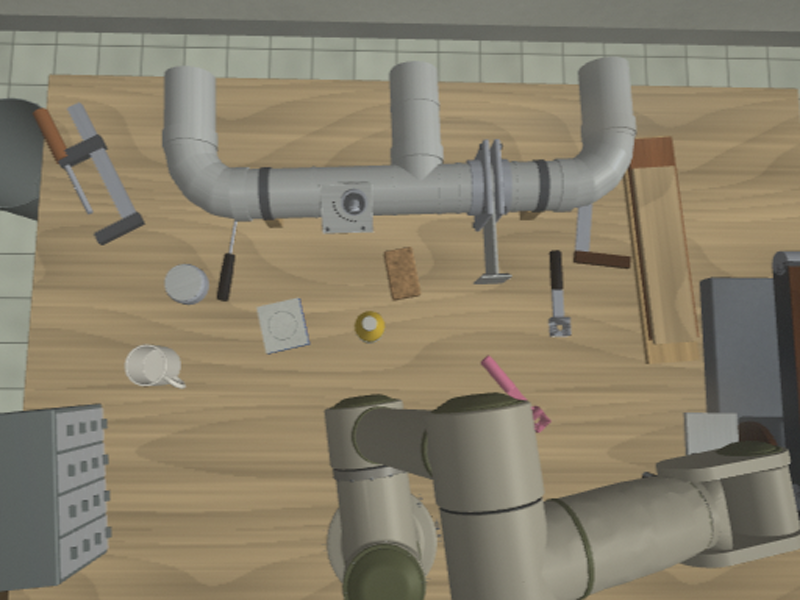

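Scene view: the arm is on the left, the duct with the damper plate is at (470,320), and the gate with its drawn lip is at (315,385). In the top view the damper shaft is at (353,203) and the gate lip at (492,280). Handle candidates in the top view are the grey one with the black grip (hub (560,326), grip (556,270)) and the pink look-alike (540,418). The grey/black one matches the description (steel hub, black grip). I'll confirm with an enlarged crop.

```bash
python3 - <<'E'
from h import *
import pickle
a,b=pickle.load(open('f.pkl','rb'))
B=cv2.cvtColor(b['frame'],cv2.COLOR_RGB2BGR);A=cv2.cvtColor(a['frame'],cv2.COLOR_RGB2BGR)
c=lambda I,u,v,w,h,s:cv2.resize(I[v:v+h,u:u+w],(w*s,h*s),interpolation=cv2.INTER_CUBIC)
# top: handle (330..390,155..220) ; shaft (200..245,110..155); scene: handle(125..190,268..323), shaft (275..320,180..220)
o=np.zeros((600,800,3),np.uint8)
for I,u,v,w,h,s,x,y in ((B,335,155,50,37+25,6,0,0),(B,200,110,45,45,8,400,0),(A,125,265,65,60,5,0,373),(A,275,180,45,40,5,400,380)):
    k=c(I,u,v,w,h,s)[:600-y,:800-x];o[y:y+k.shape[0],x:x+k.shape[1]]=k
cv2.imwrite('pics/crop1.png',o)
E
```

```text
(no output)
```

View pics/crop1.png

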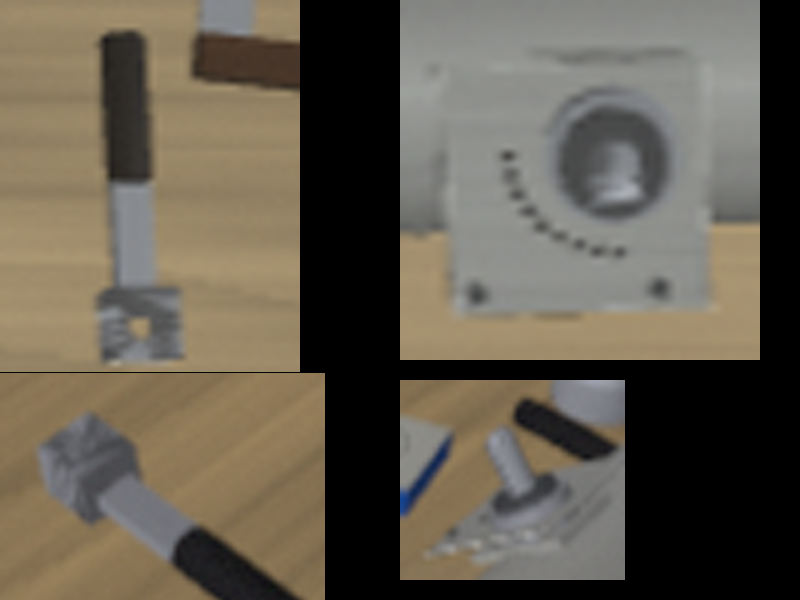

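The crop confirms it. The grey steel hub with a D-bore at top px ≈(358,210) and the black grip at ≈(356,173) is the real handle, and the lever points roughly +x. The shaft tip is at top px ≈(228,129) and scene px ≈(295,191).

```bash
python3 - <<'E'
from h import *
import pickle
np.set_printoptions(precision=4,suppress=True)
a,b=pickle.load(open('f.pkl','rb'))
hub=onz(b,358.3,210,.036);gr=onz(b,356.2,172.8,.02);print('hub',hub,'grip',gr,np.linalg.norm((gr-hub)[:2]))
t=tri(b,(227.75,128.75),a,(294.6,191));s=tri(b,(226.5,130),a,(300.4,203.6));print('tip',t,'seat',s)
print(proj(a,t),proj(b,t))
print('lip',onz(b,314.9,179,.15),onz(b,314.9,177,.15))
print('glue',onz(b,237,208,.17),'blank',onz(b,181,209,.025),'sander',onz(b,257,175,.032))
w=grab('wrist');st=monitor.sense();T=R.from_quat(st['ee_rot'])
print(st['ee_rot'],st['position']);c,r=ray(w,256,192);print('cam in tool',T.inv().apply(c-st['position']),T.inv().apply(r),w['mtx'][0,0])
print('cam x axis in tool',T.inv().apply(w['view'][0,:3]))
for yaw in range(-180,180,30):
  q=(R.from_euler('z',yaw,degrees=True)*R.from_euler('x',180,degrees=True)).as_quat()
  j=kinematics.ik([hub[0],hub[1],.12],q);print(yaw,j)
# place poses
zs=np.array([-np.sin(np.radians(35)),0,np.cos(np.radians(35))])
for sg in(1,-1):
 for ang in(0,.35,1.57):
  hx=np.cos(ang)*np.array([-zs[2],0,zs[0]])+np.sin(ang)*np.array([0,1,0])
  M=np.c_[hx*sg,np.cross(-zs,hx*sg),-zs]
  print(sg,ang,kinematics.ik(t+zs*.05,R.from_matrix(M).as_quat()))
E
```

```text
hub [ 0.4386 -0.3715  0.036 ] grip [ 0.565  -0.3729  0.02  ] 0.12650140233770502
tip [0.6554 0.0523 0.2068] seat [0.669  0.0609 0.1608]
[295.9986 190.749 ] [228.6492 129.9115]
lip [ 0.5227 -0.2076  0.15  ] [ 0.5288 -0.2077  0.15  ]
glue [0.4319 0.0263 0.17  ] blank [0.4384 0.2101 0.025 ] sander [ 0.5524 -0.0383  0.032 ]
[ 0.9841  0.1774  0.     -0.0005] [ 0.1833 -0.4917  0.2309]
cam in tool [ 0.0717  0.0004 -0.1435] [-0.2816 -0.0017  0.9595] 327.02678205603826
cam x axis in tool [ 0.0007  1.     -0.0006]
-180 [-0.9066  0.5261  1.4874  0.      1.128  -2.4774]
-150 None
-120 [-0.9066  0.5261  1.4874 -0.      1.128   2.7586]
-90 [-0.9066  0.5261  1.4874 -0.      1.128   2.235 ]
-60 [-0.9066  0.5261  1.4874 -0.      1.128   1.7114]
-30 [-0.9066  0.5261  1.4874 -0.      1.128   1.1878]
0 [-0.9066  0.5261  1.4874 -0.      1.128   0.6642]
30 [-0.9066  0.5261  1.4874 -0.      1.128   0.1406]
60 [-0.9066  0.5261  1.4874  0.      1.128  -0.383 ]
90 [-0.9066  0.5261  1.4874  0.      1.128  -0.9066]
120 [-0.9066  0.5261  1.4874  0.      1.128  -1.4302]
150 [-0.9066  0.5261  1.4874  0.      1.128  -1.9538]
1 0 [-0.1345  0.2475  1.6651  0.1316  0.6265 -1.788 ]
1 0.35 [-0.1345  0.2475  1.6651  0.1316  0.6265 -1.438 ]
1 1.57 [-0.1345  0.2475  1.6651  0.1316  0.6265 -0.218 ]
-1 0 [-0.1345  0.2475  1.6651  0.1316  0.6265  1.3536]
-1 0.35 [-0.1345  0.2475  1.6651  0.1316  0.6265  1.7036]
-1 1.57 None
```

```bash
cat >> h.py <<'E'
import pickle
np.set_printoptions(precision=4,suppress=True)
zs=np.array([-np.sin(np.radians(35)),0,np.cos(np.radians(35))])
def hx(a): return np.cos(a)*np.array([-zs[2],0,zs[0]])+np.sin(a)*np.array([0,1.,0])
def quat(a): return R.from_matrix(np.c_[hx(a),np.cross(-zs,hx(a)),-zs]).as_quat()
def down(y): return (R.from_euler('z',y)*R.from_euler('x',np.pi)).as_quat()
E
python3 - <<'E'
from h import *
t=np.array([.6554,.0523,.2068])
D=[]
env.reach(t+zs*.09,quat(0));D.append(grab('wrist'))
env.reach(t+zs*.09,quat(1.2));D.append(grab('wrist'))
env.reach([.4386,-.3715,.16],down(0));D.append(grab('wrist'))
pickle.dump(D,open('w.pkl','wb'))
o=np.vstack([np.hstack([cv2.resize(d['frame'],(400,300)) for d in D[:2]]),np.hstack([cv2.resize(D[2]['frame'],(400,300)),np.zeros((300,400,3),np.uint8)])])
cv2.imwrite('pics/w1.png',o[:,:,::-1])
for d in D[:2]: print(proj(d,t),proj(d,t-.04*zs))
print(proj(D[2],[.4386,-.3715,.036]),monitor.sense()['clock'])
E
```

```text
[258.2292 195.4163] [258.0822 181.9635]
[256.15   195.1682] [256.2774 181.7035]
[256.6504 185.1096] 5.5333
```

View pics/w1.png

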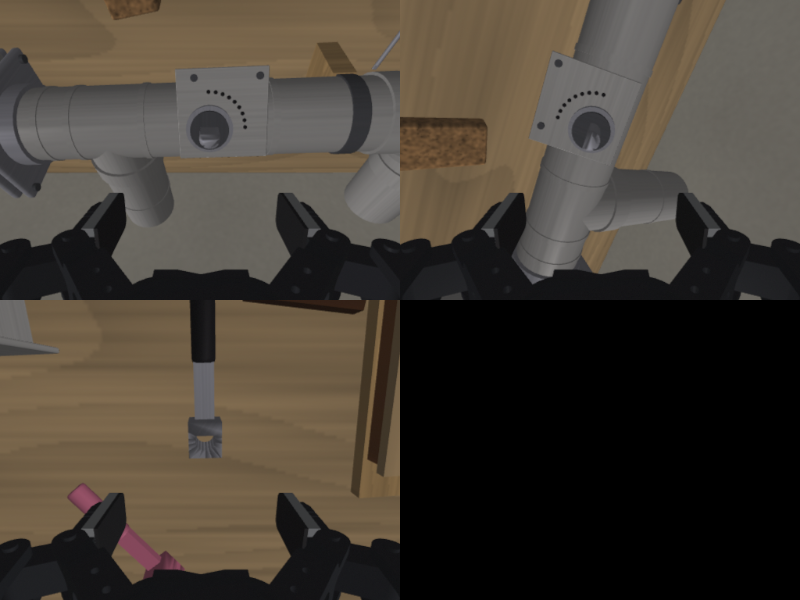

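The wrist views show the shaft and collar at about (210,133) in the first and (592,130) in the second. The handle hub is at about (205,437) in the third, with its bore's flat on the lever side. Next I'll enlarge these to get pixels and the flat's direction.

```bash
python3 - <<'E'
from h import *
D=pickle.load(open('w.pkl','rb'))
o=np.zeros((600,800,3),np.uint8)
for d,(u,v,w,h),s,(x,y) in ((D[0],(215,75,140,130),3,(0,0)),(D[1],(210,130,70,70),5,(430,0)),(D[2],(225,55,75,160),0,(0,0)),(D[0],(235,138,65,60),5,(430,300)),(D[2],(225,140,65,65),3,(0,395))):
    if s: 
        k=cv2.resize(d['frame'][v:v+h,u:u+w],None,fx=s,fy=s,interpolation=cv2.INTER_CUBIC)[:600-y,:800-x];o[y:y+k.shape[0],x:x+k.shape[1]]=k
cv2.imwrite('pics/w2.png',o[:,:,::-1])
g=D[2]['frame'];hsv=cv2.cvtColor(g,cv2.COLOR_RGB2HSV)
m=((hsv[...,1]<60)&(hsv[...,2]>90)).astype(np.uint8);m[:, :220]=0;m[:,300:]=0;m[250:]=0
n,l,st,c=cv2.connectedComponentsWithStats(m);[print(st[i],c[i]) for i in range(1,n) if st[i][4]>60]
k=(g.max(2)<60).astype(np.uint8);k[:, :220]=0;k[:,300:]=0;k[200:]=0
n,l,st,c=cv2.connectedComponentsWithStats(k);[print('blk',st[i],c[i]) for i in range(1,n) if st[i][4]>60]
E
```

```text
[ 247   80   28   73 1871] [260.6563 115.8295]
[244 191  19  12 143] [254.6503 198.1678]
blk [ 243    0   33   80 2473] [259.3522  39.0797]
blk [242 158  11  15  79] [245.8987 166.4684]
```

View pics/w2.png

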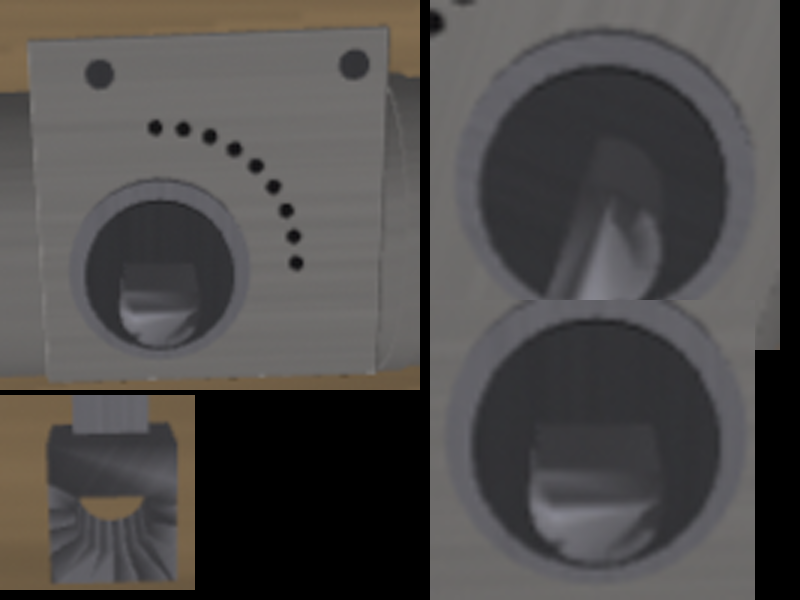

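View 1 shows the dark collar disc centred at ≈(268,166), with the shaft's flat facing up-image (down-slope), so the damper is about closed. The plate is yawed about 2°. The hub's top face centre in view 3 is ≈(262.5,179).

```bash
python3 - <<'E'
from h import *
D=pickle.load(open('w.pkl','rb'))
C=[]
for d,(x,y) in ((D[0],(268,166)),(D[1],(245,168))):
    g=cv2.GaussianBlur(cv2.cvtColor(d['frame'],cv2.COLOR_RGB2GRAY),(3,3),0)
    m=np.zeros_like(g);cv2.circle(m,(x,y),32,255,-1);k=((g<80)&(m>0)).astype(np.uint8)
    n,l,st,c=cv2.connectedComponentsWithStats(k);i=1+np.argmax(st[1:,4])
    h=cv2.convexHull(np.argwhere(l==i)[:,::-1].astype(np.int32));e=cv2.minEnclosingCircle(h);f=cv2.fitEllipse(h);print(e,f,st[i]);C.append(f[0])
for c in (C,[(268.2,166.3),(244.7,167.8)]):
    s=tri(D[0],c[0],D[1],c[1]);print('seat',s,[proj(d,s)-p for d,p in zip(D,c)])
# duct yaw from plate corners, crop px -> px, plane through seat-15mm
s=tri(D[0],C[0],D[1],C[1])
def onplate(u,v):
    c,r=ray(D[0],u,v);return c+r*(((s-.015*zs)-c)@zs)/(r@zs)
P=[onplate(215+x/3,75+y/3) for x,y in((30,40),(387,27),(48,380),(376,372))]
print(np.array(P)); print('plate yaw',[np.arctan2(-(b-a)[0],(b-a)[1]) for a,b in((P[0],P[1]),(P[2],P[3]))])
hub=onz(D[2],262.5,179.2,.036);gr=onz(D[2],259.35,39.08,.018);bar=onz(D[2],260.7,110,.018);print('hub',hub,gr,bar,np.arctan2(*(gr-hub)[1::-1]),np.arctan2(*(bar-hub)[1::-1]))
for cx in (np.array([(48,443),(177,443),(177,582),(50,582)])): print(onz(D[2],225+cx[0]/3,140+(cx[1]-395)/3,.036))
E
```

```text
((267.7668762207031, 166.09815979003906), 25.37936019897461) ((267.7568664550781, 166.08413696289062), (50.269439697265625, 50.47205352783203), 20.561506271362305) [ 243  141   50   51 1767]
((244.38958740234375, 167.33596801757812), 25.307546615600586) ((244.31239318847656, 167.27017211914062), (50.03953552246094, 50.22988510131836), 77.0400619506836) [ 220  143   50   49 1756]
seat [0.6665 0.0605 0.1664] [array([ 0.0253, -0.0376]), array([0.0253, 0.0375])]
seat [0.6658 0.0607 0.1677] [array([-0.1749,  0.2647]), array([-0.179 , -0.2612])]
[[0.6233 0.0245 0.1179]
 [0.6205 0.124  0.1159]
 [0.7051 0.0274 0.1752]
 [0.7029 0.1281 0.1737]]
plate yaw [np.float64(0.028469979869262807), np.float64(0.02134061662322474)]
hub [ 0.4438 -0.3764  0.036 ] [ 0.5549 -0.3734  0.018 ] [ 0.4997 -0.3748  0.018 ] 0.027138821582474566 0.02883099197681204
[ 0.4635 -0.3585  0.036 ]
[ 0.4636 -0.3941  0.036 ]
[ 0.4233 -0.3951  0.036 ]
[ 0.4232 -0.3586  0.036 ]
```

```bash
cat >> h.py <<'E'
PSI=.025; RZ=R.from_euler('z',PSI); ZS=RZ.apply(zs); SEAT=np.array([.6665,.0605,.1664])
OFF=-.009  # hub centre in tool z
def pq(a): return (RZ*R.from_quat(quat(a))).as_quat()
def tcp(d): return SEAT+ZS*(d+OFF)   # hub centre d out from the seat (tool z = -ZS)
E
python3 - <<'E'
from h import *
env.reach([.4438,-.3764,.10],down(.028))
env.movel([.4438,-.3764,.009],guard=8)
env.close_gripper(60);s=monitor.sense();print(s['position'],s['finger_gap'],s['gripper_force'],s['clock'])
env.movel([.4438,-.3764,.30],velocity=.25)
p=tcp(.064)
env.reach(p+[0,0,.10],pq(0));print(monitor.sense()['joints'])
d=grab('scene');d2=grab('wrist');s=monitor.sense();print(s['finger_gap'],s['clock'],s['contact_force'],s['position']-p)
cv2.imwrite('pics/s2.png',np.hstack([cv2.resize(d['frame'][60:300,150:450],(480,384)),cv2.resize(d2['frame'],(320,240))[:,:,:].copy() if 0 else cv2.copyMakeBorder(cv2.resize(d2['frame'],(320,240)),0,144,0,0,0)])[:,:,::-1])
E
```

```text
[ 0.444  -0.3767  0.0096] 0.4081263300587661 61.16902367211878 7.1583
[-0.1252  0.2155  1.5354  0.1206  0.7892 -1.7783]
0.41127133427075707 10.65 [-0.0884  0.5305 -1.7894] [ 0.0001 -0.0005  0.0999]
```

View pics/s2.png

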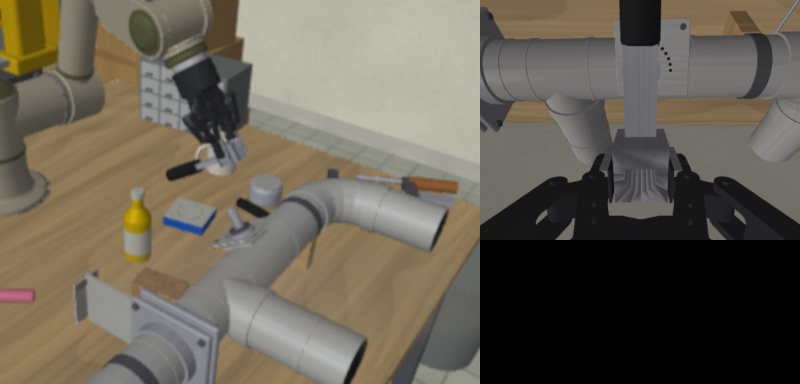

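The handle is held squarely, with the lever down-slope and clear of the bottle. Next I'll insert it with a guard.

```bash
python3 - <<'E'
from h import *
env.movel(tcp(.064))
d=grab('scene');d2=grab('wrist')
def depth(): return (monitor.sense()['position']-SEAT)@ZS-OFF
hit=env.movel(tcp(.016),velocity=.03,guard=12)
s=monitor.sense();print(hit,depth(),s['contact_force'],s['ft_torque'],s['clock'],s['finger_gap'])
d3=grab('scene');d4=grab('wrist')
f=lambda d:cv2.resize(d['frame'][150:260,220:340],(400,300));g=lambda d:cv2.resize(d['frame'],(400,300))
cv2.imwrite('pics/s3.png',np.vstack([np.hstack([f(d),g(d2)]),np.hstack([f(d3),g(d4)])])[:,:,::-1])
E
```

```text
True 0.02214360383752358 [-6.7161 -1.3947  6.8331] [ 0.0084  0.4763 -0.0323] 12.8333 0.41116198232224416
```

View pics/s3.png

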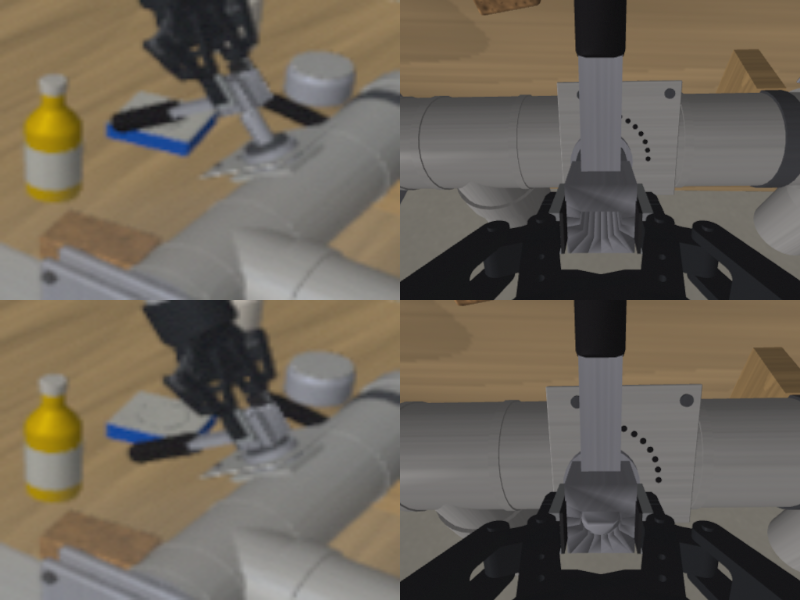

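```bash
python3 - <<'E'
from h import *
def rep(n):
    s=monitor.sense();print(n,(s['position']-SEAT)@ZS-OFF,RZ.inv().apply(s['position']-SEAT-ZS*OFF),'axial',s['contact_force']@ZS,s['contact_force'],s['clock'])
p=monitor.sense()['position']
hit=env.movel(p-.006*ZS,velocity=.02,guard=20);rep(hit)
env.release();env.hold(.3);rep('rel')
d2=grab('wrist');d=grab('scene')
f=lambda d:cv2.resize(d['frame'][150:260,220:340],(400,300));g=lambda d:cv2.resize(d['frame'],(400,300))
cv2.imwrite('pics/s4.png',np.hstack([f(d),g(d2)])[:,:,::-1])
E
```

```text
True 0.02199035565115357 [-0.0126 -0.0001  0.018 ] axial 8.502050565158719 [-6.7513 -1.7082  5.6234] 13.1417
rel 0.02108360112039149 [-0.0132  0.0002  0.0165] axial 0.5617728420852968 [-1.0381  0.5558 -0.0311] 13.9917
```

View pics/s4.png

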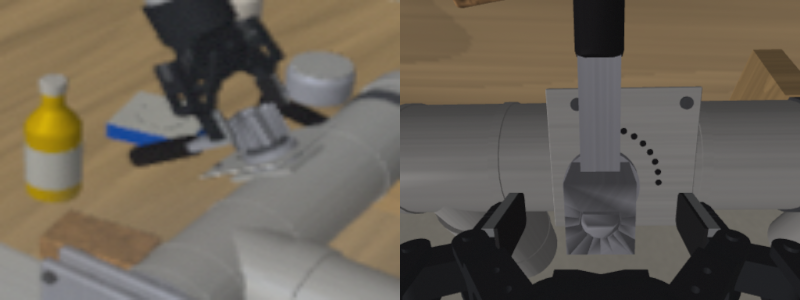

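```bash
python3 - <<'E'
from h import *
def rep(n):
    s=monitor.sense();print(n,(s['position']-SEAT)@ZS-OFF,RZ.inv().apply(s['position']-SEAT-ZS*OFF),'axial',round(s['contact_force']@ZS,2),s['contact_force'],s['finger_gap'],s['clock'])
env.close_gripper(60);rep('grip')
p=monitor.sense()['position']
print(env.movel(p-.012*ZS,velocity=.012,guard=32));rep('push')
env.release();env.hold(.3);rep('rel')
E
```

```text
grip 0.021276222507593655 [-0.0133  0.0002  0.0166] axial 4.71 [-3.4289  0.079   3.353 ] 0.4107759309286057 14.6
True
push 0.020699962439131893 [-0.0125  0.0001  0.0165] axial 7.82 [-5.393  -1.9573  5.7395] 0.4146437617948364 15.025
rel 0.0202183831863279 [-0.0126  0.0002  0.0158] axial 0.71 [-0.557   0.242   0.4781] 0.9993016256753641 15.875
```

```bash
python3 - <<'E'
from h import *
dw=grab('wrist');ds=grab('scene')
X=RZ.apply(hx(0));Y=np.cross(ZS,X)
def crop(d,u,v,w,h,s):
    k=cv2.resize(d['frame'][v:v+h,u:u+w],None,fx=s,fy=s,interpolation=cv2.INTER_CUBIC)
    for dd,c in((.018,(0,255,0)),(.024,(255,0,0))):
        for sx,sy,z in((20,18,18),(20,-18,18),(-20,18,18),(-20,-18,18),(20,18,-18),(20,-18,-18),(-20,-18,-18)):
            p=proj(d,SEAT+ZS*(dd+z/1e3)+X*sx/1e3+Y*sy/1e3);cv2.circle(k,tuple(np.int32(((p+.5)-[u,v])*s)),2,c,-1)
    p=proj(d,SEAT+ZS*.04);cv2.circle(k,tuple(np.int32(((p+.5)-[u,v])*s)),3,(255,255,0),-1)
    return k
a=crop(dw,195,185,130,150,4)[:600,:500];b=crop(ds,275,170,50,60,6)
o=np.zeros((600,800,3),np.uint8);o[:a.shape[0],:a.shape[1]]=a;o[:360,500:800]=b
cv2.imwrite('pics/s5.png',o[:,:,::-1])
E
```

```text
(no output)
```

View pics/s5.png

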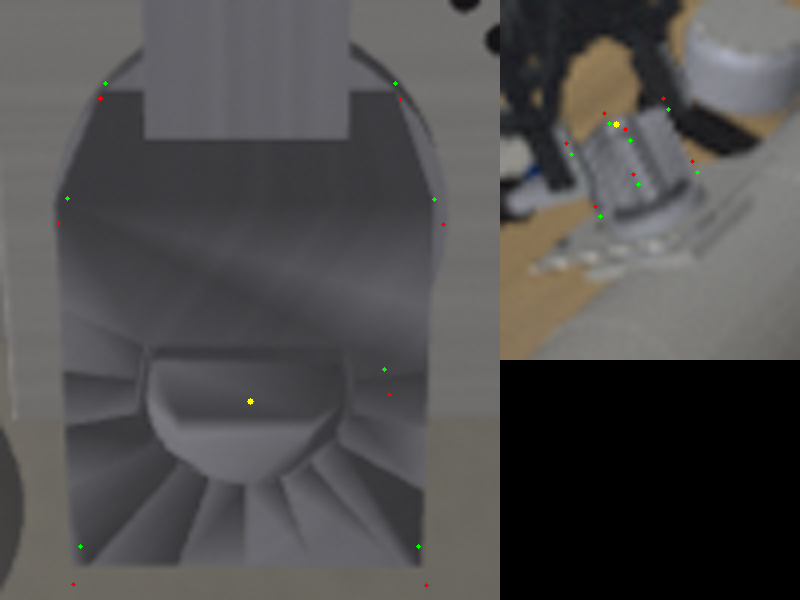

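The projected home pose and the observed hub and tip are shifted by the same 2–3 mm (hub edge 565 vs 546, tip edge 420 vs 396). The hub sits at the right depth relative to the shaft tip and touches the collar in the scene crop, so it is home. Next I'll turn the last joint, whose axis is the shaft's.

```bash
python3 - <<'E'
from h import *
env.close_gripper(35)
j0=np.array(monitor.sense()['joints'])
for a in (.2,.5,.8,1.1,1.35,1.5,1.6,1.66):
    j=j0.copy();j[5]+=a;env.set_joints(j);s=monitor.sense()
    print(a,s['joints'][5]-j0[5],s['contact_force'],s['ft_torque']@-ZS,s['finger_gap'],s['clock'])
    if np.linalg.norm(s['contact_force'])>35: print('stop');break
E
```

```text
0.2 0.19606620763990312 [-1.3241 -0.4614  1.905 ] 0.0450221603996031 0.4122866574492777 16.7917
0.5 0.4940443719060277 [-2.7729 -0.099   1.5005] -0.030407057614330386 0.4193229899293515 17.1833
0.8 0.7935777968687849 [-1.9303  2.3276  1.9017] -0.009809197556131122 0.41478143605299467 17.575
1.1 1.0947412198532356 [-1.3663  5.4336  1.5673] -0.011125279711924663 0.41509391853527416 17.9667
1.35 1.3449424099493692 [0.9011 6.868  1.0158] -0.0919096665596181 0.4153478101133381 18.3167
1.5 1.4950900501438886 [0.9369 7.1961 0.6821] -0.06854128876384272 0.41204680452356124 18.5833
1.6 1.594967490856913 [1.0849 7.2571 0.9084] -0.06395580876602018 0.41118785257834656 18.8333
1.66 1.6547243179004698 [ 2.5652  8.0192 -0.1139] -0.07170053270021179 0.41098535048885104 19.0833
```

```bash
python3 - <<'E'
from h import *
env.release();p=np.array(monitor.sense()['position'])
env.movel(p+ZS*.15,velocity=.2)
y=np.pi+PSI;g=np.array([.45,-.2095,.115])
env.reach(g+[0,0,.17],down(y));d=grab('top');pickle.dump(d,open('t2.pkl','wb'))
cv2.imwrite('pics/t2.png',d['frame'][:,:,::-1])
env.close_gripper(40)
k=(d['frame'].max(2)<60).astype(np.uint8);n,l,st,c=cv2.connectedComponentsWithStats(k)
[print('blk',st[i],c[i],onz(d,*c[i],.19)) for i in range(1,n) if 60<st[i][4]<2000]
print(proj(d,SEAT+ZS*.013),proj(d,SEAT+ZS*.013+RZ.apply([0,.122,0])))
env.movel(g,velocity=.15,guard=15);
dr=RZ.apply([1,0,0])
print(env.movel(g+dr*.20,velocity=.06,guard=22));s=monitor.sense();print(s['position'],s['contact_force'],s['clock'])
E
```

```text
blk [179 143  25  19 195] [190.8462 151.9692] [0.5928 0.162  0.19  ]
blk [319 155  19  26  93] [326.8817 166.8065] [ 0.553  -0.2355  0.19  ]
blk [139 163  11  29 189] [143.9206 177.4815] [0.5164 0.2948 0.19  ]
blk [ 495  170   17  142 1356] [504.0627 240.0583] [ 0.343  -0.7471  0.19  ]
blk [318 191  25  18 124] [328.7097 200.6532] [ 0.4536 -0.239   0.19  ]
blk [132 271  31  38 130] [145.4615 287.7692] [0.206  0.2788 0.19  ]
blk [ 473  270   39   76 1883] [489.0913 311.3654] [ 0.1428 -0.6888  0.19  ]
blk [177 303  43  56  61] [198.0984 331.9836] [0.0872 0.1302 0.19  ]
[226.2222 131.4248] [184.9955 131.9164]
True
[ 0.5891 -0.2052  0.114 ] [-5.4825  0.9144  3.4791] 26.6
```

```bash
python3 - <<'E'
from h import *
p=np.array(monitor.sense()['position']);dr=RZ.apply([1,0,0])
p0=p.copy()
env.movel(p-dr*.05,velocity=.15);env.movel(p-dr*.05+[0,0,.17],velocity=.25)
env.reach([.40,-.3,.35],down(np.pi));a=grab('top');b=grab('scene');print(monitor.sense()['clock'])
pickle.dump((a,b),open('t3.pkl','wb'))
k=lambda d,u,v,w,h,W,H:cv2.resize(d['frame'][v:v+h,u:u+w],(W,H),interpolation=cv2.INTER_CUBIC)
t0=pickle.load(open('t2.pkl','rb'))
o=np.vstack([np.hstack([k(a,165,95,100,75,400,300),k(t0,165,95,100,75,400,300)]),np.hstack([k(b,245,165,100,75,400,300),k(a,270,100,100,75,400,300)])])
cv2.imwrite('pics/f1.png',o[:,:,::-1])
E
```

```text
28.7667
```

View pics/f1.png

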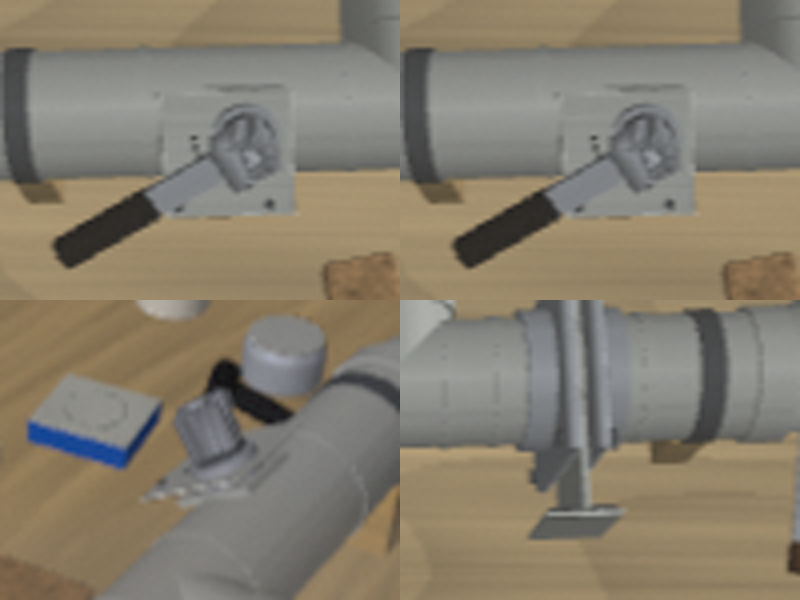

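Handle is on the shaft, but its lever stands only about 50° open (grip at crop (105,230), hub at (240,140)), so the hub slipped in the pads. The gate lip has moved in: lip x ≈0.60, which is 45 mm before the frame, so the gate is shut. Next I'll push the lever round with closed fingers at the grip.

```bash
cat >> h.py <<'E'
def P(a,r,d): return SEAT+RZ.apply(hx(a))*r+ZS*d
def lever(d):
    m=np.zeros((384,512),np.uint8);m[95:175,160:222]=1
    k=((d['frame'].max(2)<60)&(m>0)).astype(np.uint8);n,l,st,c=cv2.connectedComponentsWithStats(k);i=1+np.argmax(st[1:,4])
    c0,r=ray(d,*c[i]);q=c0+r*(((SEAT+ZS*.02)-c0)@ZS)/(r@ZS);v=RZ.inv().apply(q-SEAT)
    return np.arctan2(v[1],v@hx(0)),np.hypot(v[1],v@hx(0)),st[i]
E
python3 - <<'E'
from h import *
a,b=pickle.load(open('t3.pkl','rb'));L=lever(a);print('lever',L)
a0=L[0]-.24-.2
env.reach(P(a0,.11,.14),pq(a0));env.movel(P(a0,.11,.010),velocity=.12,guard=12)
for x in np.arange(a0+.12,1.50,.12):
    h=env.movel(P(x,.11,.010),velocity=.05,frame=pq(x),guard=12);s=monitor.sense()
    print(round(x,2),h,s['contact_force'],s['clock'])
    if h: break
d=grab('top');print(lever(d))
E
```

```text
lever (np.float64(1.055646705653718), np.float64(0.1244592153370375), array([179, 143,  25,  19, 195], dtype=int32))
0.74 False [-0.3673 -0.1902 -0.9952] 32.0667
0.86 False [-0.4636 -0.8527  0.1009] 32.4833
0.98 False [-0.2018  0.7128 -0.3456] 32.9
1.1 False [-0.3214  0.1121 -0.3031] 33.3167
1.22 False [-0.1271 -1.3844 -0.4842] 33.7333
1.34 False [-1.3863  0.2596  0.8751] 34.15
1.46 False [-2.3108  0.6292  1.0287] 34.5667
(np.float64(1.51402210413806), np.float64(0.12335124011709148), array([170, 122,  28,  29, 432], dtype=int32))
```

```bash
python3 - <<'E'
from h import *
s=monitor.sense()
for x in np.arange(1.50,1.75,.04):
    h=env.movel(P(x,.11,.010),velocity=.03,frame=pq(x),guard=9);s=monitor.sense()
    print(round(x,2),h,s['contact_force'],s['clock'])
    if h or np.linalg.norm(s['contact_force'])>12: break
p=np.array(monitor.sense()['position'])
y=x-.3
env.movel(P(x-.15,.11,.012),frame=pq(x-.15));env.movel(P(x-.15,.11,.17),velocity=.25)
env.reach([.45,-.1,.35],down(0))
d=grab('top');b=grab('scene');pickle.dump((d,b),open('t4.pkl','wb'));print(lever(d),monitor.sense()['clock'])
E
```

```text
1.5 False [-2.5007  0.5854  0.5709] 34.9333
1.54 False [-3.912   1.2787  0.6897] 35.2333
1.58 False [-3.0841  1.4633  1.2595] 35.5333
1.62 False [-5.135   1.0975  0.8476] 35.8333
1.66 False [-4.6479  2.1588  1.5295] 36.1333
1.7 False [-7.5724  3.2158  2.1433] 36.4333
1.74 False [-8.3279  3.7192  1.9068] 36.7333
(np.float64(1.270301345978841), np.float64(0.12473440362645874), array([174, 137,  27,  15, 212], dtype=int32)) 39.0417
```

The two readings agree: turned to 1.655 and released gave 1.055, now 1.27 after being pushed against the stop. The handle therefore has about ±0.3 rad of slack and falls back under its weight, which puts the damper at ≈1.57. Next I'll press lightly on the hub top to make sure it is home and read its height.

```bash
python3 - <<'E'
from h import *
a=1.27;r=.020
env.reach(P(a,r,.13),pq(a));env.movel(P(a,r,.060),velocity=.12,guard=10)
h=env.movel(P(a,r,.028),velocity=.02,guard=8);s=monitor.sense()
print(h,(s['position']-SEAT)@ZS,s['contact_force']@ZS,s['clock'])
env.movel(P(a,r,.15),velocity=.2);env.reach([.45,-.1,.35],down(0))
d=grab('top');print(lever(d),monitor.sense()['clock'],monitor.sense()['contact_force'])
E
```

```text
True 0.03961543470722585 6.1831002181625365 42.2083
(np.float64(1.2740144290915385), np.float64(0.12403324634805536), array([174, 137,  27,  15, 210], dtype=int32)) 44.3667 [-0.3655 -0.7957 -0.1765]
```

```bash
python3 -c "
from h import *
print(job.hand_in())"
```

```text
the job is handed in; nothing more can be done
None
```

I handed the job in with the handle home on its shaft and released, the damper open to about 1.57 rad by my estimate, and the gate pushed to its stop. The damper angle is inferred rather than seen: the lever rests at about 1.27 rad because of slack in the handle. No verdict came back.

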